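# Take the tape roll off its holder rod and stand it in the cradle

## Task

Slide the cream tape roll off the open, red-ended end of its holder's rod, easing it along so that it never jams or presses hard against the rod, and keep hold of it. Then stand it upright in the empty blue cradle and let go, without dropping it and without disturbing anything else on the bench.

Things in the scene. Friction and masses are not known exactly. Their poses are not given: they have to be found in the camera images.
- holder: Grey tape holder fixed to the bench: base plate 110 x 180 x 12 mm, post 50 mm wide, 16 mm thick, 124 mm high, and a straight round steel rod, 20 mm in diameter, from the post to an open end with a red band. Origin on the bench under the post, z up; y is level and is the rod's nominal direction, towards its open end, about 158 mm from the origin along y.
- rod_mid (a point): Point on the rod's centre line, at x = 0, y = 50 mm, z = 115 mm of the holder's frame; axes as the holder's. The nominal line rises 0.04 rad towards the open end, but the rod is clamped askew: about this point it leans 0.11 rad (6 degrees) off that line, any way round (left, right, up, down, between). It is stiff and stays so. The measured poses do not show which way: feel or see it.
- roll: Cream tape roll, a rigid ring 76 mm outside, bore 25 mm, 20 mm wide, 75 to 155 g. Hangs on the rod about 50 mm from the post, maybe a little tilted, free to slide and turn, so with 5 mm play in all. Origin at its centre (near 113 mm high), y along its bore. Grip from above on its flat faces, in the 25 mm of tape above the rod; 24 mm or more are free between it and the post's collar.
- cradle: The empty one of two equal blue cradles, fixed to the bench. Origin at the centre of its underside, z up. Slot along its x: two side walls (tops 50 mm above the bench, 30 mm apart, in y) and two low end walls (tops 28 mm high, 60 mm apart, in x). A roll stands in it on the end walls with its bore along the cradle's y and its centre 51 mm above the bench.
- cradle_full: The other blue cradle, with a green roll of the same size in it; same axes.
- roll_green: Green tape roll, same size, standing in the other cradle; leave alone. Origin at its centre, y along its bore.
- bottle_a: Squirt bottle, white with red cap, 64 mm across, 170 mm high; origin under its centre; leave alone.
- bottle_b: Squirt bottle like the other; leave alone.
- beaker: Glass beaker, 72 mm across, 85 mm high; origin under its centre; leave alone.
- tipbox: Orange tip box, 80 x 120 x 48 mm; origin under its centre; leave alone.
- spatula: Lab spatula, 160 mm long, lying on the bench; origin under its centre, handle to its -x; leave alone.
- jar: Amber jar with white lid, 60 mm across, 70 mm high; origin under its centre; leave alone.

How it is judged:
By the outcome, as a careful person would: the job done as asked, in the order asked, and still so for the second after the job is handed in, with the robot touching nothing.
It also fails if it takes over 64 s, if anything falls off the work surface, if the arm or the gripper's body presses on something with over 40 N, if the wrist force passes 120 N, or if a joint passes its speed limit or range.

## Robot

A 6-joint arm with a two-finger parallel gripper is mounted at the origin on the work surface. World frame = base frame: x ahead of the robot, y to its left, z up, the work surface at z = 0. Lengths are in mm, angles in rad, forces in N, time in s.
With the tool pointing down it reaches from about 325 to 775 mm from the base axis. Payload 5.5 kg.
Tool frame: the origin (TCP) lies between the finger pads; the fingertips stand 17 mm ahead of it and the grasp point (between the pads) lies 2 mm behind it; z points along the fingers, y is the line along which they close (so a half turn about z gives the same grasp; the last joint's range is limited). The gripper opens to 85 mm and grips with 20 to 120 N. Pads are 22 mm wide; open, the fingers measure 114 mm over their backs; the gripper's body (76 mm by 85 mm) begins 54 mm behind the grasp point. The pads swing forward as they close: fully open they stand 13 mm farther back than shut.
Start: joints at [-1.173, 0.091, 1.231, -0, 1.82, -0.057], TCP at [263.571, -539.024, 248.275] pointing down, gripper open.
Joint ranges: [-2.87, 2.87], [-0.86, 2.18], [0.17, 2.46], [-1.51, 4.65], [0.06, 2.69], [-2.65, 2.65]. Speed limits (rad/s): [2.57, 2.57, 3.01, 3.14, 3.14, 3.14].

## Interface

Orientations are given as a rotation vector (axis times angle).
In Python, from bench import manip, vision gives the robot as it stands. The module is installed in compiled form; this text tells all that it offers.
- The arm moves only by the tool jog_arm, never from a script. Its argument "plan" is a list of rows, each an object of numbers: "jaw": the opening, from 0 (shut) to 1 (fully open); "x", "y", "z": the shift along the tool's x, y, z in mm; "ax", "ay", "az": the turn, a rotation vector about the tool's x, y, z in degrees. In form: [{"jaw": .., "x": .., "y": .., "z": .., "ax": .., "ay": .., "az": ..}, ...]. A call has 1 to 5 rows; each row is the pose to reach, as a shift and turn from the pose commanded when the call began, along the tool's axes at that moment; what a row does not reach only later rows make up. A row lasts 1/10 s, in which the tool goes at most 50 mm and 8.59 degrees, less where a joint would pass 70% of its speed; a pose out of reach is approached as far as the arm can. A call with a gripper value outside its range is refused whole. The fingers move at their own pace and stop on an object; "newtons" is the grip in N (left out, the last holds). Time passes only in rows, so rows that repeat a pose let the fingers close. It gives the time, the measured TCP pose, the force, the opening and the grip force at its end, in the units of the state.
- manip.get_obs(): the state, without advancing time (a new reading comes with each control period).
- vision.camera(name): name is "scene" or "side" or "wrist"; returns the picture (480x640x3 uint8, blue, green, red); there is no depth.
- vision.calibration(name): a dict with "vertical_fov" (degrees; the focal length in pixels is half the picture's height over the tangent of half this angle, whatever the lens; pixels are square), "cx", "cy" (the principal point, pixels), "xyz" and "attitude" of the camera in the world. Camera axes: x right, y up, looking along -z (the intrinsics and any distortion apply to the point x, -y, -z); pixel columns grow to the right and rows downward; lengths in mm; the calibration is good to about 2 mm. A picture is of the moment at which its call begins: read the wrist's pose just before it. calibration takes no time and is no camera call; for the wrist camera it gives the pose at the moment of the call.
- manip.sign_off(): hands the job in; it is judged then, once.
Trained networks look in the newest picture that a camera, given by its name, has taken for a name from the list of things; names that differ only in an ending like _2 or _b are one class to them, and where a whole thing is asked for, a point or a joint stands for the part that bears it (a point fixed in the world has none). Each returns a list of dicts, best first, with "score" (0 to 1); they miss things now and then, are a little off and sometimes report something else, mostly with a low value. They report only what shows in the picture. A call takes as long as a camera call.
- vision.cut_out(thing, camera): "region" (480x640 bool, what is visible of it).
- vision.pinpoint(thing, camera): "xyz" ([x, y, z] in mm, in world coordinates, good to about 4 mm: a listed point, or the origin of a listed thing).
The state is a dict: "t": time; "q": joint angles; "dq": joint speeds; "joint_efforts": joint torques, N m; "eef_pos": TCP position; "tool_rot": TCP orientation; "contact_force": force on the tool from outside, world axes, zero at the start; "moment": the same for the moment, N m; "gripper_width": finger opening in mm; "gripper_force": force on a finger pad.
Only numpy, scipy, OpenCV 4.12 (cv2) and the standard library are available. Lean on these libraries where they do the work, as an engineer would, in place of code of your own. Each camera call takes 0.05 s, during which the arm holds its last target. There are 200 camera calls.

## Working session

There is one attempt and no reset: what is moved stays moved. The work goes in short steps, Python scripts to look and compute and a tool call to move; the robot and the scene stay as the last step left them, time stands still between calls to the robot, and variables do not carry over. Pictures are saved under pics/ and viewed, at most 11 in all, crops included, and the job is handed in when it is done.

Besides the shell and the picture viewer there is one more tool, called after "Emit:" by a JSON object that holds its "method" and its "body". jog_arm: Moves the arm, as the interface text tells. Its arguments: {"type":"object","properties":{"plan":{"type":"array","items":{"type":"object","properties":{"jaw":{"type":"number"},"x":{"type":"number"},"y":{"type":"number"},"z":{"type":"number"},"ax":{"type":"number"},"ay":{"type":"number"},"az":{"type":"number"}}}},"newtons":{"type":"number"}},"required":["plan"]}

```bash
mkdir -p pics
cat > h.py <<'E'
import numpy as np, cv2
from scipy.spatial.transform import Rotation as R
from bench import manip, vision
E
python3 - <<'E'
from h import *
for c in ("scene","side","wrist"):
    im=vision.camera(c); cv2.imwrite(f"pics/{c}0.png",im); print(c,vision.calibration(c))
    for t in ("holder","rod_mid","roll","cradle","cradle_full","roll_green"):
        print(c,t,[(np.round(d["xyz"]).tolist(),round(d["score"],2)) for d in vision.pinpoint(t,c)][:3])
print(manip.get_obs())
E
```

```text
scene {'vertical_fov': 44.08417524113222, 'cx': 319.5190675512403, 'cy': 239.91360733856143, 'xyz': array([1108.96662277,  731.69189483,  969.78674627]), 'attitude': array([0.3263722 , 0.95214685, 2.34744338])}
scene holder [([495.0, -273.0, -3.0], 0.61)]
scene rod_mid [([502.0, -218.0, 114.0], 0.93)]
scene roll [([504.0, -217.0, 110.0], 0.66)]
scene cradle [([476.0, 282.0, 1.0], 0.65)]
scene cradle_full [([473.0, 104.0, -0.0], 0.8)]
scene roll_green [([468.0, 104.0, 45.0], 0.93), ([694.0, 191.0, 1.0], 0.65), ([606.0, 16.0, -1.0], 0.3)]
side {'vertical_fov': 54.087122478830814, 'cx': 319.7057573641785, 'cy': 230.0152814629593, 'xyz': array([477.76205936, 747.51467984, 792.28599776]), 'attitude': array([ 0.07830878, -1.16251746, -2.77800185])}
side holder [([496.0, -269.0, -3.0], 0.61)]
side rod_mid [([501.0, -223.0, 116.0], 0.9)]
side roll [([500.0, -217.0, 114.0], 0.97)]
side cradle [([482.0, 283.0, 2.0], 0.8), ([440.0, -6.0, 3.0], 0.41)]
side cradle_full [([468.0, 106.0, 0.0], 0.82)]
side roll_green [([472.0, 102.0, 48.0], 0.78)]
wrist {'vertical_fov': 58.64825147623333, 'cx': 319.
[... 275 characters left out ...]
05, 'q': array([-1.17272065e+00,  9.10744988e-02,  1.23068314e+00, -9.47942412e-06,
        1.81979731e+00, -5.66999747e-02]), 'dq': array([ 2.48587822e-04,  9.29905333e-05, -5.37239165e-04, -1.56351686e-03,
        6.59736171e-04, -1.71300289e-03]), 'joint_efforts': array([-7.54500670e-04, -4.58493376e+01, -4.18097699e+01, -4.89748982e-05,
        9.17469151e-04,  2.91229628e-05]), 'eef_pos': array([ 263.55878298, -539.03346773,  248.30001982]), 'tool_rot': array([ 3.06068674e+00,  7.08207500e-01, -4.16184475e-06]), 'contact_force': array([0.08096739, 0.0738627 , 0.05798965]), 'moment': array([ 0.02937777,  0.03531853, -0.01638341]), 'gripper_force': 0.0, 'gripper_width': 85.74022858310934}
```

View pics/scene0.png

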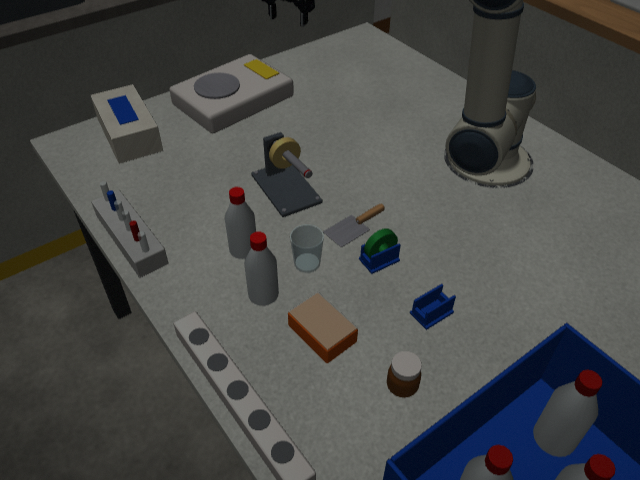

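View pics/side0.png

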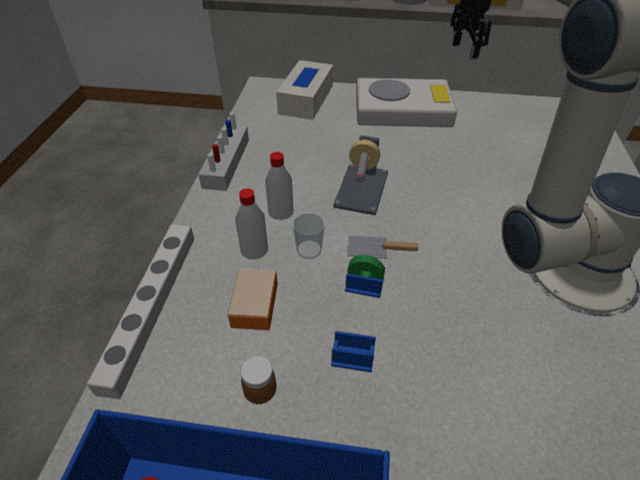

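The scene shows the roll at about (285,150), the rod end at (308,172) and the empty cradle at (433,306). In the side view they're at about (365,155), (362,175) and (354,350). The network positions agree with these. Next I'll work out a wrist viewpoint.

```bash
cat >> h.py <<'E'
def T():
    o=manip.get_obs(); return np.array(o["eef_pos"]),R.from_rotvec(o["tool_rot"]),o
def go(p,rot):
    "shift (mm) and turn (deg) in tool axes from the present pose"
    P,Q,o=T()
    print("t %.2f"%o["t"],"shift",np.round(Q.inv().apply(np.array(p)-P),1),"turn",np.round(np.degrees((Q.inv()*rot).as_rotvec()),2))
DOWN=R.from_rotvec([np.pi,0,0])
def ray(c,uv,cal=None):
    k=cal or vision.calibration(c); f=240/np.tan(np.radians(k["vertical_fov"]/2))
    d=np.array([(uv[0]-k["cx"])/f,-(uv[1]-k["cy"])/f,-1.]); d=R.from_rotvec(k["attitude"]).apply(d)
    return np.array(k["xyz"]),d/np.linalg.norm(d)
def proj(k,p):
    f=240/np.tan(np.radians(k["vertical_fov"]/2)); q=R.from_rotvec(k["attitude"]).inv().apply(np.array(p)-k["xyz"])
    return np.stack([k["cx"]-f*q[...,0]/q[...,2],k["cy"]+f*q[...,1]/q[...,2]],-1)
E
python3 - <<'E'
from h import *
P,Q,o=T(); k=vision.calibration("wrist")
A=R.from_rotvec(k["attitude"])
print("cam in tool",Q.inv().apply(k["xyz"]-P),"axis",Q.inv().apply(A.apply([0,0,-1])),"right",Q.inv().apply(A.apply([1,0,0])))
go([420,-180,310],DOWN)
E
```

```text
cam in tool [  75.68487369   -1.22021743 -124.94013056] axis [-0.29675469 -0.00112343  0.95495308] right [1.10797216e-04 9.99999261e-01 1.21085260e-03]
t 1.05 shift [ 298.2 -253.8  -61.7] turn [ 0.    0.   26.06]
```

Emit:
{"method": "jog_arm", "body": {"plan": [{"x":50,"y":-42,"z":-20,"az":5},{"x":100,"y":-85,"z":-40,"az":10},{"x":150,"y":-127,"z":-55,"az":16},{"x":200,"y":-169,"z":-62,"az":21},{"x":250,"y":-212,"z":-62,"az":26}]}}

```text
schema error: expected keys jaw, x, y, z, ax, ay, az
```

Run:
```python
from h import *
print(T()[2]["eef_pos"])
go([430,-150,310],DOWN)
```

```text
[ 263.55878298 -539.03346773  248.30001982]
t 1.05 shift [ 320.4 -276.4  -61.7] turn [ 0.    0.   26.06]
```

Emit:
{"method": "jog_arm", "body": {"plan": [{"jaw":1,"x":40,"y":-30,"z":-20,"ax":0,"ay":0,"az":5},{"jaw":1,"x":80,"y":-65,"z":-40,"ax":0,"ay":0,"az":10},{"jaw":1,"x":115,"y":-98,"z":-55,"ax":0,"ay":0,"az":16},{"jaw":1,"x":153,"y":-130,"z":-62,"ax":0,"ay":0,"az":21},{"jaw":1,"x":190,"y":-164,"z":-62,"ax":0,"ay":0,"az":26}]}}

```text
t: 1.55
eef_pos: [358.6, -317.1, 311.7]
tool_rot: [3.14, -0.005, 0.004]
contact_force: [0.6, 0.2, 0.8]
gripper_width: 85.6
gripper_force: 0.0
```

Run:
```python
from h import *
print(T()[2]["eef_pos"])
go([430,-150,310],DOWN)
```

```text
[ 358.61783146 -317.05142015  311.67155916]
t 1.55 shift [  70.8 -167.3    1.5] turn [ 0.12 -0.13 -0.18]
```

Emit:
{"method": "jog_arm", "body": {"plan": [{"jaw":1,"x":20,"y":-42,"z":0,"ax":0,"ay":0,"az":0},{"jaw":1,"x":40,"y":-84,"z":0,"ax":0,"ay":0,"az":0},{"jaw":1,"x":60,"y":-126,"z":0,"ax":0,"ay":0,"az":0},{"jaw":1,"x":70,"y":-167,"z":0,"ax":0,"ay":0,"az":0},{"jaw":1,"x":70,"y":-167,"z":0,"ax":0,"ay":0,"az":0}]}}

```text
t: 2.05
eef_pos: [428.9, -147.3, 310.4]
tool_rot: [-3.14, -0.012, -0.002]
contact_force: [0.5, -0.3, -0.4]
gripper_width: 85.4
gripper_force: 0.0
```

```bash
cat > look.py <<'E'
from h import *; import sys, pickle
n=sys.argv[1]; k=vision.calibration("wrist"); im=vision.camera("wrist"); cv2.imwrite(f"pics/{n}.png",im)
pickle.dump(k,open(f"{n}.pkl","wb"))
P,Q,o=T(); print(o["t"],P,k["xyz"])
for t in sys.argv[2:]: print(t,[(np.round(d["xyz"]).tolist(),round(d["score"],2)) for d in vision.pinpoint(t,"wrist")][:3])
E
python3 look.py w1 roll rod_mid holder
```

```text
2.1 [ 428.43950201 -149.41443674  310.34617155] [ 503.87492    -145.84221439  435.53181859]
roll [([504.0, -219.0, 114.0], 0.91)]
rod_mid [([473.0, 107.0, 4.0], 0.25)]
holder [([492.0, -274.0, -2.0], 0.75)]
```

View pics/w1.png

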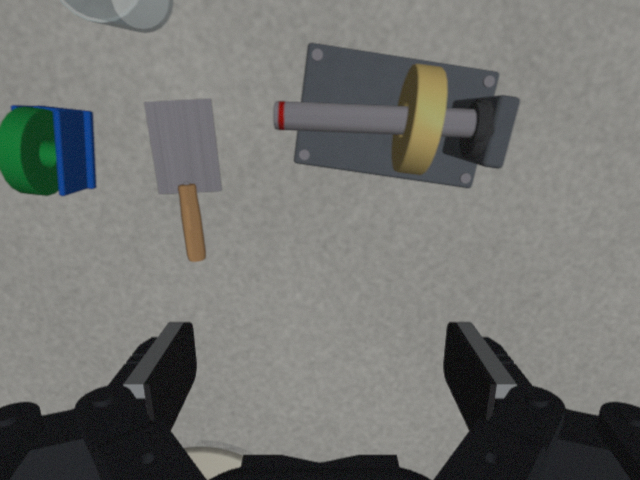

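The wrist view shows the rod from about (477,123) at the post to its red end at (280,115). The roll is at (420,120), and the plate bolts are at (316,55), (490,81), (466,177) and (304,155). I'll take a second view with a baseline across the rod.

Emit:
{"method": "jog_arm", "body": {"plan": [{"jaw":1,"x":40,"y":0,"z":0,"ax":0,"ay":0,"az":0},{"jaw":1,"x":80,"y":0,"z":0,"ax":0,"ay":0,"az":0},{"jaw":1,"x":120,"y":0,"z":0,"ax":0,"ay":0,"az":0},{"jaw":1,"x":160,"y":0,"z":0,"ax":0,"ay":0,"az":0},{"jaw":1,"x":160,"y":0,"z":0,"ax":0,"ay":0,"az":0}]}}

```text
t: 2.75
eef_pos: [591.0, -153.2, 304.0]
tool_rot: [-3.139, 0.001, 0.011]
contact_force: [-0.5, 0.6, -0.8]
gripper_width: 85.2
gripper_force: 0.0
```

```bash
python3 look.py w2 roll rod_mid holder
```

```text
2.8 [ 589.20665464 -153.17245241  305.75780638] [ 667.05330103 -152.48841614  428.36793069]
roll [([502.0, -220.0, 113.0], 0.61)]
rod_mid []
holder [([494.0, -271.0, -4.0], 0.9)]
```

View pics/w2.png

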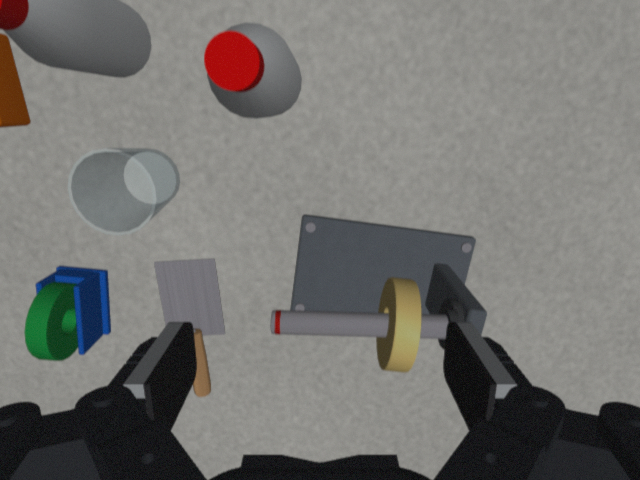

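The second view shows the rod end at (276,322), the roll at (400,325) and the post at (455,300). The empty cradle is out of frame. I'll fit the rod axis from both views.

```bash
cat > fit.py <<'E'
from h import *; import pickle
V=[("w1",range(296,394,3),116,118),("w2",range(286,376,3),322,324)]
N=[];C=[];S=[]
for n,cols,ya,yb in V:
    g=cv2.GaussianBlur(cv2.imread(f"pics/{n}.png"),(5,5),1.2).astype(float).sum(2)
    gy=np.gradient(g,axis=0); k=pickle.load(open(f"{n}.pkl","rb")); E=[]
    for u in cols:
        y0=int(np.interp(u,[cols[0],cols[-1]],[ya,yb])); e=[]
        for s,lo,hi in((1,y0-19,y0-7),(-1,y0+7,y0+19)):
            w=np.clip(s*gy[lo:hi,u],0,None) ; i=lo+np.argmax(w)
            w=np.clip(s*gy[i-2:i+3,u],0,None); e.append((w*np.arange(i-2,i+3)).sum()/w.sum())
        E.append([u,*e])
    E=np.array(E)
    def rob(x,y):
        m=np.ones(len(x),bool)
        for _ in range(4):
            p=np.polyfit(x[m],y[m],1); r=abs(y-np.polyval(p,x)); m=r<max(1.,2*np.median(r))
        return p,np.median(r),m.sum()
    pu,ru,mu=rob(E[:,0],E[:,1]); pl,rl,ml=rob(E[:,0],E[:,2])
    print(n,"up",pu,ru,mu,"low",pl,rl,ml,len(E))
    # tangent-plane normals; axis lies 10 mm inside both
    for p,sg in((pu,1),(pl,-1)):
        a=ray("wrist",(cols[0],np.polyval(p,cols[0])),k)[1]; b=ray("wrist",(cols[-1],np.polyval(p,cols[-1])),k)[1]
        nn=np.cross(a,b); nn/=np.linalg.norm(nn); N.append(nn); C.append(np.array(k["xyz"])); S.append(sg)
N=np.array(N);C=np.array(C)
# each tangent plane: N.(P-C)=s*10 for axis points, N.d=0
mid=ray("wrist",(345,118),pickle.load(open("w1.pkl","rb"))); guess=mid[0]+mid[1]*(118-mid[0][2])/mid[1][2]
sg=np.sign((N*(guess-C)).sum(1))
from scipy.optimize import least_squares
def P(x): return np.array([x[0],-170,x[1]]),np.array([x[2],1,x[3]])/np.linalg.norm([x[2],1,x[3]])
def res(x):
    p,d=P(x); return np.r_[(N*(p-C)).sum(1)-sg*10, (N@d)*60]
s=least_squares(res,[500,117,0,0.04]); p,d=P(s.x); print("axis pt",p,"dir",d,"res",np.round(s.fun,2))
print("yaw from +y",np.arctan2(-d[0],d[1]),"pitch",np.arcsin(d[2]))
for y in(-222,-120): print(y,p+d*(y+170)/d[1])
# plate bolts on z~12
for n,uv in(("w1",[(316,55),(490,81),(466,177),(304,155)]),("w2",[(310,228),(466,248)])):
    k=pickle.load(open(f"{n}.pkl","rb"));q=[]
    for m in uv:
        c,r=ray("wrist",m,k); q.append(c+r*(12-c[2])/r[2])
    print(n,np.round(q,1).tolist())
E
python3 fit.py
```

```text
w1 up [4.71598897e-02 8.80172967e+01] 0.13899494696157433 31 low [4.59781644e-02 1.12860264e+02] 0.11346419219644588 33 33
w2 up [2.94276710e-02 3.04331385e+02] 0.17499048878107715 27 low [2.22628080e-02 3.23960268e+02] 0.12100464784955989 28 30
axis pt [ 501.5154261  -170.          115.48141118] dir [0.03689373 0.9991469  0.01855577] res [-1.42  1.85 -3.32  2.9  -0.02  0.01  0.19 -0.17]
yaw from +y -0.036908462124383465 pitch 0.01855683569402032
-222 [ 499.59531411 -222.          114.51568725]
-120 [ 503.36168763 -120.          116.40999189]
w1 [[554.9, -141.2, 12.0], [534.0, -302.5, 12.0], [445.2, -290.0, 12.0], [465.3, -130.0, 12.0]]
w2 [[553.2, -141.3, 12.0], [532.1, -300.8, 12.0]]
```

Run:
```python
import cv2,numpy as np
a=cv2.imread("pics/w1.png")[90:145,265:400]; b=cv2.imread("pics/w2.png")[296:351,265:400]
cv2.imwrite("pics/crop.png",cv2.resize(np.vstack([a,b]),None,fx=5,fy=5,interpolation=cv2.INTER_NEAREST)[:,:800])
for im,u,lo in(("w1",300,95),("w1",380,95),("w2",300,302),("w2",360,302)):
    print(im,u,lo,cv2.imread(f"pics/{im}.png").astype(int).sum(2)[lo:lo+45,u-2:u+3].mean(1).astype(int))
```

```text
w1 300 95 [357 353 346 339 335 339 311 292 306 318 325 330 331 335 337 335 339 334
 338 334 329 330 331 330 330 331 329 320 309 291 276 263 247 227 201 199
 217 230 228 230 231 231 228 230 234]
w1 380 95 [235 234 233 233 233 236 234 234 233 230 258 292 312 327 335 341 341 345
 343 344 344 342 338 334 337 334 334 333 330 331 330 318 310 297 284 266
 246 213 200 221 234 237 237 238 237]
w2 300 302 [235 247 291 330 342 344 343 326 280 237 244 274 295 311 321 329 332 338
 340 342 344 346 347 344 341 341 334 339 336 328 319 306 324 376 410 410
 414 409 415 414 411 411 413 418 423]
w2 360 302 [242 242 243 244 239 245 238 241 241 231 217 222 245 275 296 311 324 336
 340 346 350 349 350 352 347 351 344 344 341 340 338 335 324 318 355 412
 436 433 428 426 427 433 432 431 429]
```

View pics/crop.png

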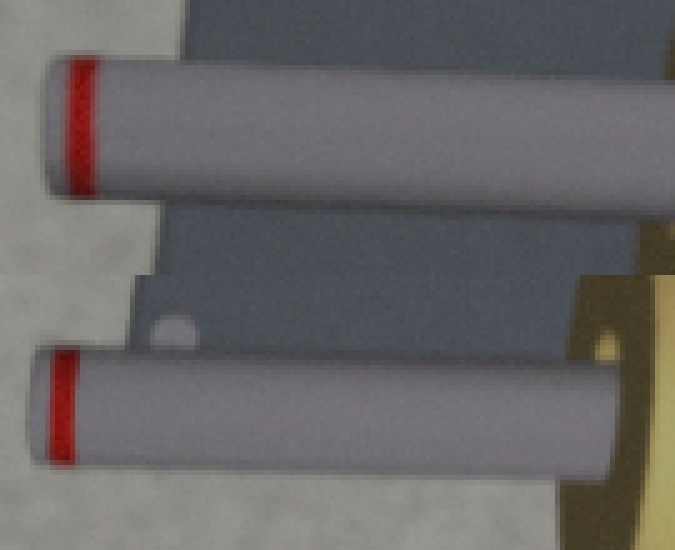

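The crop shows the rod silhouette has a dark rim, and my edge picker locked onto the inside of it. I'll refit using the outer edges.

```bash
python3 - <<'E'
s=open("fit.py").read()
a=s.index("        for s,lo,hi in"); b=s.index("        E.append")
s=s[:a]+'''        for s,lo,hi in((("w1","w2").index(n),y0-18,y0-9),(2,y0+8,y0+19)):
            if s==1: i=lo+np.argmin(g[lo:hi,u]); c=np.polyfit([-1,0,1],g[i-1:i+2,u],2); e.append(i-c[1]/2/c[0]-.7); continue
            if n=="w1" and s==2: i=lo+np.argmin(g[lo:hi,u]); lo,hi=i,i+4
            w=gy[lo:hi,u]; i=lo+np.argmax(w); c=np.polyfit([-1,0,1],gy[i-1:i+2,u],2); e.append(i-c[1]/2/c[0])
'''+s[b:]
s=s.replace("range(296,394,3)","range(310,390,2)").replace("range(286,376,3)","range(308,374,2)").replace("322,324","322.5,324.5").replace("(5,5),1.2","(3,3),0.8")
open("fit.py","w").write(s)
E
python3 fit.py
```

```text
w1 up [4.46696533e-02 8.87327221e+01] 0.15388283720702844 40 low [4.09662645e-02 1.18644045e+02] 0.09243599817898485 40 40
w2 up [3.50767642e-02 2.98864401e+02] 0.07356356267570163 33 low [2.79501432e-02 3.26368623e+02] 0.05298193869032275 33 33
axis pt [ 500.37405898 -170.          114.41099234] dir [3.34603579e-02 9.99439938e-01 4.62613070e-04] res [-0.15  0.15  0.08 -0.09  0.07 -0.1   0.21 -0.18]
yaw from +y -0.03346660828812551 pitch 0.00046261308655671276
-222 [ 498.63314535 -222.          114.38692298]
-120 [ 502.04801439 -120.          114.43413596]
w1 [[554.9, -141.2, 12.0], [534.0, -302.5, 12.0], [445.2, -290.0, 12.0], [465.3, -130.0, 12.0]]
w2 [[553.2, -141.3, 12.0], [532.1, -300.8, 12.0]]
```

The residuals are now about 0.1 mm. The rod runs along (0.033, 0.999, 0.000), so it leans about 0.094 rad sideways and 0.04 rad down from nominal, which matches the 0.11 given. Next I'll locate the rod end and the cradle's yaw, and work out the approach.

Run:
```python
from h import *; import pickle
for n,uv in(("w1",(274,115)),("w2",(271,322))):
    c,r=ray("wrist",uv,pickle.load(open(n+".pkl","rb"))); print("rod end",c+r*(114.4-c[2])/r[2])
    im=cv2.imread(f"pics/{n}.png"); hsv=cv2.cvtColor(im,cv2.COLOR_BGR2HSV)
    m=cv2.inRange(hsv,(18,60,90),(35,255,255)); m[:, :360]=0; m[:,460:]=0
    if n=="w1": m[185:]=0
    ct=max(cv2.findContours(m,0,2)[0],key=cv2.contourArea); print(n,cv2.minAreaRect(ct),cv2.boundingRect(ct))
    # model outlines of roll at (498.7,y,112) for yaw dir
    k=pickle.load(open(n+".pkl","rb")); th=np.linspace(0,2*np.pi,120)
    best=[]
    for y in np.arange(-228,-208,1.):
      for yw in np.arange(-.1,.26,.02):
       for pt in np.arange(-.2,.21,.04):
        d=np.array([np.sin(yw)*np.cos(pt),np.cos(yw)*np.cos(pt),np.sin(pt)]); e1=np.cross(d,[0,0,1]);e1/=np.linalg.norm(e1);e2=np.cross(e1,d)
        X=np.array([498.7,y,112])+38*(np.cos(th)[:,None]*e1+np.sin(th)[:,None]*e2)
        pts=np.vstack([proj(k,X+10*d),proj(k,X-10*d)]).astype(np.float32)
        h=cv2.convexHull(pts); M=np.zeros(m.shape,np.uint8); cv2.fillConvexPoly(M,h.astype(np.int32),255)
        H=np.zeros_like(M); cv2.fillConvexPoly(H,cv2.convexHull(ct),255)
        best.append(((M!=H).sum(),y,yw,pt))
    print(sorted(best)[:6])
go([499,-218.5,200],DOWN*R.from_rotvec([0,0,.0335]))
```

```text
rod end [ 502.67188683 -112.37118329  114.4       ]
w1 ((426.4330749511719, 118.62064361572266), (35.81076431274414, 107.23421478271484), 7.969610214233398) (402, 64, 46, 109)
[(np.int64(358), np.float64(-221.0), np.float64(0.060000000000000026), np.float64(-0.16)), (np.int64(381), np.float64(-221.0), np.float64(0.08000000000000004), np.float64(-0.16)), (np.int64(417), np.float64(-221.0), np.float64(0.10000000000000003), np.float64(-0.16)), (np.int64(426), np.float64(-221.0), np.float64(0.04000000000000001), np.float64(-0.16)), (np.int64(448), np.float64(-220.0), np.float64(0.08000000000000004), np.float64(-0.2)), (np.int64(450), np.float64(-220.0), np.float64(0.08000000000000004), np.float64(-0.16))]
rod end [ 501.49661668 -111.54835888  114.4       ]
w2 ((404.28521728515625, 325.71185302734375), (32.637325286865234, 91.65918731689453), 6.410839080810547) (383, 279, 39, 93)
[(np.int64(261), np.float64(-220.0), np.float64(0.060000000000000026), np.float64(-0.16)), (np.int64(269), np.float64(-220.0), np.float64(0.08000000000000004), np.float64(-0.16)), (np.int64(302), np.float64(-220.0), np.float64(0.04000000000000001), np.float64(-0.16)), (np.int64(308), np.float64(-219.0), np.float64(0.060000000000000026), np.float64(-0.16)), (np.int64(318), np.float64(-220.0), np.float64(0.10000000000000003), np.float64(-0.16)), (np.int64(328), np.float64(-219.0), np.float64(0.08000000000000004), np.float64(-0.16))]
t 2.95 shift [-88.2  65.9 110.6] turn [ 0.02 -0.03  1.86]
```

Emit:
{"method": "jog_arm", "body": {"plan": [{"jaw":0.5,"x":-30,"y":22,"z":15,"ax":0,"ay":0,"az":0.9},{"jaw":0.5,"x":-60,"y":44,"z":40,"ax":0,"ay":0,"az":1.9},{"jaw":0.5,"x":-88,"y":66,"z":70,"ax":0,"ay":0,"az":1.9},{"jaw":0.5,"x":-88,"y":66,"z":105,"ax":0,"ay":0,"az":1.9},{"jaw":0.5,"x":-88,"y":66,"z":105,"ax":0,"ay":0,"az":1.9}]}}

```text
t: 3.45
eef_pos: [496.6, -217.5, 201.1]
tool_rot: [-3.138, 0.055, 0.009]
contact_force: [-0.6, 0.9, -0.2]
gripper_width: 42.6
gripper_force: 0.0
```

```bash
python3 look.py w3
python3 - <<'E'
from h import *
go([498.8,-219,147],DOWN*R.from_rotvec([0,0,.0335])); print(manip.get_obs()["gripper_width"])
E
```

```text
3.5 [ 498.02028645 -217.42139041  204.20104633] [ 572.33766526 -219.44907517  325.59612767]
t 3.50 shift [ 1.   1.6 57.2] turn [-0.06  0.12 -0.02]
42.341151500831145
```

View pics/w3.png

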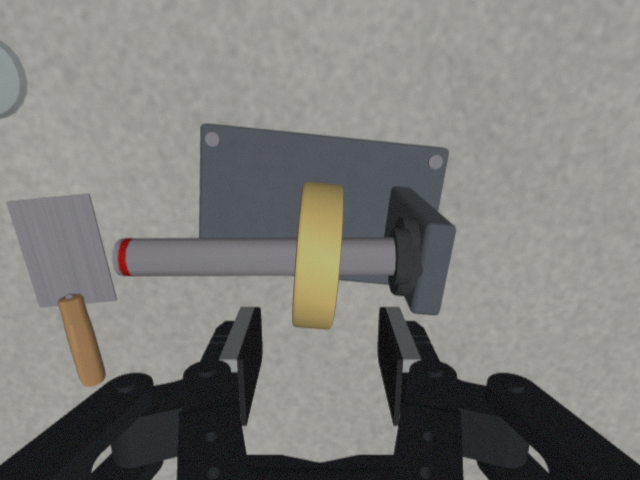

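The wrist view shows the roll at column 319, centred between the fingers at columns 262 and 380. Now I'll descend.

Emit:
{"method": "jog_arm", "body": {"plan": [{"jaw":0.5,"x":0.5,"y":0.8,"z":15,"ax":0,"ay":0,"az":0},{"jaw":0.5,"x":0.5,"y":1,"z":30,"ax":0,"ay":0,"az":0},{"jaw":0.5,"x":0.5,"y":1,"z":42,"ax":0,"ay":0,"az":0},{"jaw":0.5,"x":0.5,"y":1,"z":52,"ax":0,"ay":0,"az":0},{"jaw":0.5,"x":0.5,"y":1,"z":52,"ax":0,"ay":0,"az":0}]}}

```text
t: 4.0
eef_pos: [499.9, -217.8, 150.6]
tool_rot: [-3.14, 0.05, 0.005]
contact_force: [0.4, 0.1, -1.0]
gripper_width: 42.7
gripper_force: 0.0
```

```bash
python3 look.py w4
python3 - <<'E'
from h import *
go([498.8,-219.3,147],DOWN*R.from_rotvec([0,0,.0335])); print(manip.get_obs())
E
```

```text
4.05 [ 500.22102855 -218.10418381  151.83151923] [ 575.41173388 -219.41188269  275.32393137]
t 4.05 shift [-1.4  1.2  4.8] turn [-0.05  0.1   0.1 ]
{'t': 4.05, 'q': array([-4.73505261e-01, -5.09956912e-02,  1.54502929e+00, -6.86100831e-06,
        1.64957262e+00,  1.12907867e+00]), 'dq': array([-0.00334761, -0.01436421, -0.02653857, -0.00051719,  0.00611475,
        0.00101202]), 'joint_efforts': array([ 1.74106378e-02, -3.88994908e+01, -4.10110188e+01,  1.05118375e-03,
       -6.19682902e-02,  5.97873418e-05]), 'eef_pos': array([ 500.22102855, -218.10418381,  151.83151923]), 'tool_rot': array([-3.14031120e+00,  4.99165175e-02,  2.84142866e-03]), 'contact_force': array([-0.73872314, -0.04688259, -0.54681853]), 'moment': array([-0.02952026,  0.02457519, -0.0452053 ]), 'gripper_force': 0.0, 'gripper_width': 42.68482448082294}
```

View pics/w4.png

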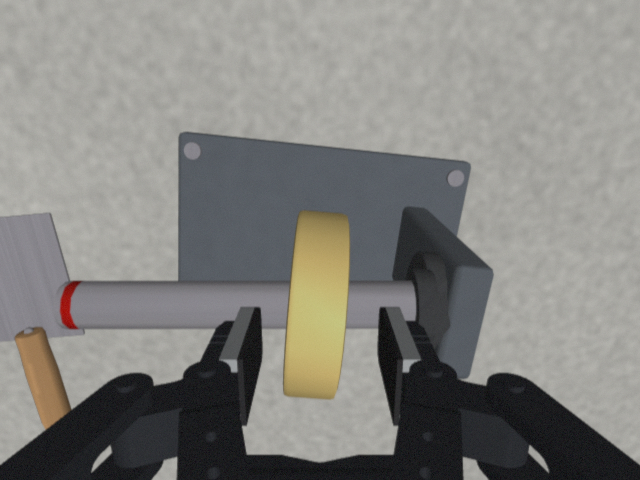

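Fingers (columns 262 and 380) straddle the roll (about 318), and the rod lies level in the tool-aligned picture. I'll lower the last 4 mm and close gently.

Emit:
{"method": "jog_arm", "body": {"newtons": 20, "plan": [{"jaw":0.5,"x":-1,"y":-0.5,"z":2,"ax":0,"ay":0,"az":0},{"jaw":0.5,"x":-1,"y":-0.5,"z":4,"ax":0,"ay":0,"az":0},{"jaw":0.4,"x":-1,"y":-0.5,"z":4,"ax":0,"ay":0,"az":0},{"jaw":0.33,"x":-1,"y":-0.5,"z":4,"ax":0,"ay":0,"az":0},{"jaw":0.28,"x":-1,"y":-0.5,"z":4,"ax":0,"ay":0,"az":0}]}}

```text
t: 4.55
eef_pos: [499.5, -218.0, 149.2]
tool_rot: [3.141, -0.051, 0.0]
contact_force: [0.0, 0.3, -0.1]
gripper_width: 24.2
gripper_force: 0.0
```

Emit:
{"method": "jog_arm", "body": {"newtons": 20, "plan": [{"jaw":0.25,"x":0,"y":0,"z":0,"ax":0,"ay":0,"az":0},{"jaw":0.22,"x":0,"y":0,"z":0,"ax":0,"ay":0,"az":0},{"jaw":0.18,"x":0,"y":0,"z":0,"ax":0,"ay":0,"az":0},{"jaw":0.15,"x":0,"y":0,"z":0,"ax":0,"ay":0,"az":0},{"jaw":0.15,"x":0,"y":0,"z":0,"ax":0,"ay":0,"az":0}]}}

```text
t: 5.05
eef_pos: [499.6, -218.0, 149.2]
tool_rot: [3.141, -0.05, 0.001]
contact_force: [-0.2, -0.0, 0.6]
gripper_width: 19.7
gripper_force: 20.3
```

```bash
python3 look.py w5
python3 - <<'E'
from h import *
o=manip.get_obs(); print(o["contact_force"],o["moment"],o["gripper_width"],o["gripper_force"],o["eef_pos"],o["tool_rot"])
E
```

```text
5.1 [ 499.57780023 -217.94681506  149.18428687] [ 574.63393046 -219.30596289  274.16095596]
[0.37589858 0.63734402 2.08966573] [ 0.09691037 -0.02643785  0.0287554 ] 19.669663514415596 20.356897052199052 [ 499.57780023 -217.94681506  149.18428687] [ 3.14102343e+00 -5.04496111e-02  6.19079778e-04]
```

View pics/w5.png

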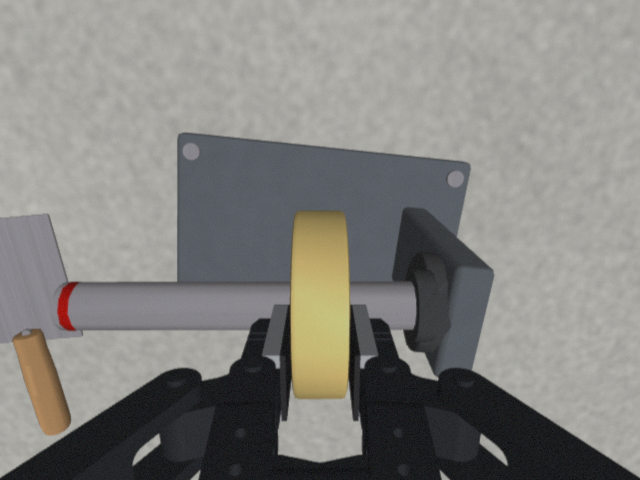

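Gripped at 19.7 mm with the roll squared up. I'll lift 2.5 mm to centre the bore on the rod and read the force.

Emit:
{"method": "jog_arm", "body": {"newtons": 30, "plan": [{"jaw":0.15,"x":0,"y":0,"z":-0.6,"ax":0,"ay":0,"az":0},{"jaw":0.15,"x":0,"y":0,"z":-1.2,"ax":0,"ay":0,"az":0},{"jaw":0.15,"x":0,"y":0,"z":-1.8,"ax":0,"ay":0,"az":0},{"jaw":0.15,"x":0,"y":0,"z":-2.5,"ax":0,"ay":0,"az":0},{"jaw":0.15,"x":0,"y":0,"z":-2.5,"ax":0,"ay":0,"az":0}]}}

```text
t: 5.6
eef_pos: [499.4, -217.9, 151.4]
tool_rot: [-3.141, 0.051, 0.0]
contact_force: [0.5, 0.4, -1.8]
gripper_width: 19.3
gripper_force: 32.3
```

```bash
cat > f.py <<'E'
from h import *
F=[];M=[];P=[];W=[]
for _ in range(4):
    vision.camera("wrist"); o=manip.get_obs(); F.append(o["contact_force"]);M.append(o["moment"]);P.append(o["eef_pos"]);W.append((o["gripper_width"],o["gripper_force"]))
print(round(o["t"],2),"F",np.mean(F,0).round(2),"sd",np.std(F,0).round(2),"M",np.mean(M,0).round(3),"P",np.mean(P,0).round(1),o["tool_rot"].round(3),W[-1])
E
python3 f.py
```

```text
5.8 F [ 0.21 -0.27 -1.14] sd [0.12 0.36 0.75] M [ 0.01   0.007 -0.013] P [ 499.5 -217.9  151.4] [-3.141  0.051  0.   ] (19.231581694917196, 32.32967355146313)
```

The reading is about −1.1 N, just the roll's weight, so it's hanging free. I'll slide along the rod (tool −y).

Emit:
{"method": "jog_arm", "body": {"newtons": 30, "plan": [{"jaw":0.15,"x":0,"y":-3,"z":0,"ax":0,"ay":0,"az":0},{"jaw":0.15,"x":0,"y":-7,"z":0,"ax":0,"ay":0,"az":0},{"jaw":0.15,"x":0,"y":-11,"z":0,"ax":0,"ay":0,"az":0},{"jaw":0.15,"x":0,"y":-15,"z":0,"ax":0,"ay":0,"az":0},{"jaw":0.15,"x":0,"y":-18,"z":0,"ax":0,"ay":0,"az":0}]}}

```text
t: 6.3
eef_pos: [500.1, -199.4, 151.5]
tool_rot: [-3.141, 0.05, -0.0]
contact_force: [0.2, 0.1, -0.9]
gripper_width: 19.2
gripper_force: 32.3
```

```bash
python3 f.py
```

```text
6.5 F [-0.02  0.12 -1.24] sd [0.51 0.57 0.43] M [ 0.004 -0.026 -0.012] P [ 500.1 -199.5  151.5] [ 3.141 -0.05   0.   ] (19.08207944186254, 32.329724792794195)
```

Emit:
{"method": "jog_arm", "body": {"newtons": 30, "plan": [{"jaw":0.15,"x":0,"y":-3,"z":0,"ax":0,"ay":0,"az":0},{"jaw":0.15,"x":0,"y":-7,"z":0,"ax":0,"ay":0,"az":0},{"jaw":0.15,"x":0,"y":-11,"z":0,"ax":0,"ay":0,"az":0},{"jaw":0.15,"x":0,"y":-15,"z":0,"ax":0,"ay":0,"az":0},{"jaw":0.15,"x":0,"y":-18,"z":0,"ax":0,"ay":0,"az":0}]}}

```text
t: 7.0
eef_pos: [500.7, -181.5, 151.4]
tool_rot: [-3.141, 0.05, -0.0]
contact_force: [-0.6, -0.3, -1.3]
gripper_width: 19.0
gripper_force: 32.3
```

```bash
python3 f.py
```

```text
7.2 F [-0.12 -0.3  -1.17] sd [0.6  0.4  0.21] M [ 0.024 -0.002 -0.031] P [ 500.7 -181.5  151.5] [ 3.141 -0.05   0.   ] (19.182256624719347, 32.32960733437899)
```

Emit:
{"method": "jog_arm", "body": {"newtons": 30, "plan": [{"jaw":0.15,"x":0,"y":-3,"z":0,"ax":0,"ay":0,"az":0},{"jaw":0.15,"x":0,"y":-7,"z":0,"ax":0,"ay":0,"az":0},{"jaw":0.15,"x":0,"y":-11,"z":0,"ax":0,"ay":0,"az":0},{"jaw":0.15,"x":0,"y":-15,"z":0,"ax":0,"ay":0,"az":0},{"jaw":0.15,"x":0,"y":-18,"z":0,"ax":0,"ay":0,"az":0}]}}

```text
t: 7.7
eef_pos: [501.2, -163.5, 151.4]
tool_rot: [-3.141, 0.05, -0.0]
contact_force: [-0.2, -0.2, -1.7]
gripper_width: 19.1
gripper_force: 32.3
```

```bash
python3 f.py
```

```text
7.9 F [ 0.1 -0.1 -1.1] sd [0.56 0.33 0.67] M [-0.032 -0.011  0.002] P [ 501.3 -163.5  151.5] [ 3.141 -0.05   0.   ] (19.212058240076903, 32.32979855357334)
```

Emit:
{"method": "jog_arm", "body": {"newtons": 30, "plan": [{"jaw":0.15,"x":0,"y":-3,"z":0,"ax":0,"ay":0,"az":0},{"jaw":0.15,"x":0,"y":-7,"z":0,"ax":0,"ay":0,"az":0},{"jaw":0.15,"x":0,"y":-11,"z":0,"ax":0,"ay":0,"az":0},{"jaw":0.15,"x":0,"y":-15,"z":0,"ax":0,"ay":0,"az":0},{"jaw":0.15,"x":0,"y":-18,"z":0,"ax":0,"ay":0,"az":0}]}}

```text
t: 8.4
eef_pos: [501.8, -145.5, 151.4]
tool_rot: [-3.141, 0.05, -0.0]
contact_force: [0.9, 0.7, 0.1]
gripper_width: 19.0
gripper_force: 32.3
```

```bash
python3 f.py
```

```text
8.6 F [-0.14  0.04 -1.43] sd [0.41 0.51 0.46] M [0.02  0.011 0.017] P [ 501.8 -145.6  151.5] [ 3.141 -0.05   0.   ] (19.59757732539021, 32.32963108310699)
```

Emit:
{"method": "jog_arm", "body": {"newtons": 30, "plan": [{"jaw":0.15,"x":0,"y":-3,"z":0,"ax":0,"ay":0,"az":0},{"jaw":0.15,"x":0,"y":-7,"z":0,"ax":0,"ay":0,"az":0},{"jaw":0.15,"x":0,"y":-11,"z":0,"ax":0,"ay":0,"az":0},{"jaw":0.15,"x":0,"y":-15,"z":0,"ax":0,"ay":0,"az":0},{"jaw":0.15,"x":0,"y":-19,"z":0,"ax":0,"ay":0,"az":0}]}}

```text
t: 9.1
eef_pos: [502.4, -126.5, 151.4]
tool_rot: [-3.141, 0.05, -0.0]
contact_force: [0.1, -0.5, -1.3]
gripper_width: 19.2
gripper_force: 32.3
```

```bash
python3 f.py
```

```text
9.3 F [ 0.04 -0.3  -1.3 ] sd [0.4  0.58 0.29] M [0.01  0.    0.013] P [ 502.4 -126.5  151.5] [ 3.141 -0.05   0.   ] (19.39572441086025, 32.32782863852172)
```

Emit:
{"method": "jog_arm", "body": {"newtons": 30, "plan": [{"jaw":0.15,"x":0,"y":-4,"z":0,"ax":0,"ay":0,"az":0},{"jaw":0.15,"x":0,"y":-8,"z":0,"ax":0,"ay":0,"az":0},{"jaw":0.15,"x":0,"y":-13,"z":0,"ax":0,"ay":0,"az":0},{"jaw":0.15,"x":0,"y":-18,"z":0,"ax":0,"ay":0,"az":0},{"jaw":0.15,"x":0,"y":-23,"z":0,"ax":0,"ay":0,"az":0}]}}

```text
t: 9.8
eef_pos: [503.2, -103.5, 151.4]
tool_rot: [-3.141, 0.05, -0.0]
contact_force: [-0.3, -0.6, -0.7]
gripper_width: 19.4
gripper_force: 32.3
```

Emit:
{"method": "jog_arm", "body": {"newtons": 30, "plan": [{"jaw":0.15,"x":0,"y":-5,"z":0,"ax":0,"ay":0,"az":0},{"jaw":0.15,"x":0,"y":-10,"z":0,"ax":0,"ay":0,"az":0},{"jaw":0.15,"x":0,"y":-16,"z":0,"ax":0,"ay":0,"az":0},{"jaw":0.15,"x":0,"y":-22,"z":0,"ax":0,"ay":0,"az":0},{"jaw":0.15,"x":0,"y":-25,"z":0,"ax":0,"ay":0,"az":0}]}}

```text
t: 10.3
eef_pos: [504.0, -78.3, 151.5]
tool_rot: [-3.141, 0.05, -0.0]
contact_force: [-0.2, 0.6, -1.2]
gripper_width: 19.4
gripper_force: 32.3
```

```bash
python3 f.py
python3 - <<'E'
from h import *
for c in("scene","side"):
    vision.camera(c)
    for t in("roll","cradle","cradle_full"): print(c,t,[(np.round(d["xyz"],1).tolist(),round(d["score"],2)) for d in vision.pinpoint(t,c)][:2])
go([420,190,250],DOWN)
E
```

```text
10.5 F [ 0.06 -0.5  -1.53] sd [0.23 0.4  0.14] M [0.003 0.006 0.005] P [504.  -78.6 151.5] [ 3.141 -0.05   0.   ] (19.63721447958358, 32.327600203734775)
scene roll [([506.1, -80.1, 113.9], 0.93)]
scene cradle [([696.3, -103.9, -1.0], 0.38)]
scene cradle_full [([471.9, 104.9, 2.0], 0.77)]
side roll [([506.3, -83.2, 112.6], 0.88), ([500.5, -221.0, 117.7], 0.47)]
side cradle [([482.7, 281.8, 2.9], 0.75), ([497.1, -271.5, -4.3], 0.6)]
side cradle_full [([471.8, 105.7, 0.6], 0.97)]
t 10.90 shift [ -92.6 -266.2  -98.6] turn [-0.    0.   -1.85]
```

The roll is clear of the rod and held; the forces show only its weight. Next I'll raise it and carry it to a viewpoint for the cradle.

Emit:
{"method": "jog_arm", "body": {"newtons": 30, "plan": [{"jaw":0.15,"x":0,"y":0,"z":-20,"ax":0,"ay":0,"az":0},{"jaw":0.15,"x":-10,"y":-15,"z":-50,"ax":0,"ay":0,"az":0},{"jaw":0.15,"x":-25,"y":-40,"z":-80,"ax":0,"ay":0,"az":0},{"jaw":0.15,"x":-45,"y":-70,"z":-110,"ax":0,"ay":0,"az":0},{"jaw":0.15,"x":-60,"y":-105,"z":-130,"ax":0,"ay":0,"az":0}]}}

```text
t: 11.4
eef_pos: [446.7, 28.3, 284.1]
tool_rot: [3.141, -0.053, 0.005]
contact_force: [0.1, 1.3, -0.3]
gripper_width: 19.2
gripper_force: 32.3
```

Emit:
{"method": "jog_arm", "body": {"newtons": 30, "plan": [{"jaw":0.15,"x":-10,"y":-40,"z":-10,"ax":0,"ay":0,"az":0},{"jaw":0.15,"x":-20,"y":-80,"z":-15,"ax":0,"ay":0,"az":0},{"jaw":0.15,"x":-30,"y":-120,"z":-15,"ax":0,"ay":0,"az":0},{"jaw":0.15,"x":-30,"y":-155,"z":-15,"ax":0,"ay":0,"az":0},{"jaw":0.15,"x":-30,"y":-180,"z":-15,"ax":0,"ay":0,"az":0}]}}

```text
t: 11.9
eef_pos: [422.6, 210.9, 296.7]
tool_rot: [-3.141, 0.048, -0.001]
contact_force: [1.2, -0.1, -1.2]
gripper_width: 19.0
gripper_force: 32.3
```

```bash
python3 f.py; python3 look.py w6 cradle cradle_full
```

```text
12.1 F [-0.69 -0.4  -1.67] sd [0.95 0.89 0.64] M [ 0.012  0.015 -0.01 ] P [422.8 210.8 296.1] [ 3.141e+00 -4.900e-02 -1.000e-03] (19.302849033587748, 32.31541476019851)
12.15 [423.18409632 208.27529152 296.42970186] [498.20572206 207.61325048 421.21704597]
cradle [([482.0, 279.0, 1.0], 0.82)]
cradle_full [([472.0, 105.0, -1.0], 0.69)]
```

View pics/w6.png

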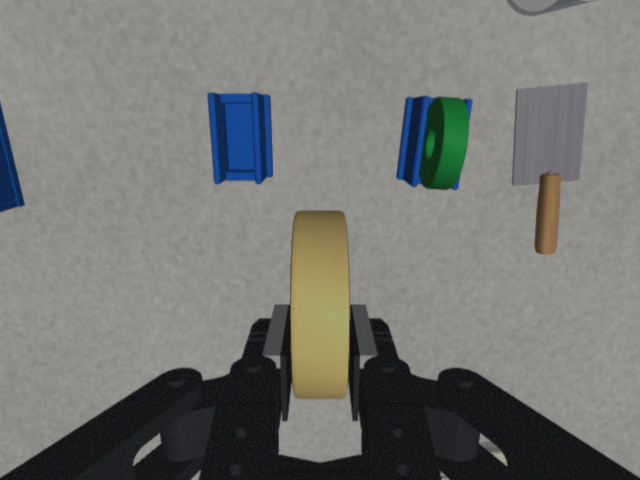

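The picture shows the empty cradle at about (240,138), with the full one at (435,142) and the held roll at (320,305). I'll move the camera straight above the empty cradle, where its silhouette is symmetric.

Emit:
{"method": "jog_arm", "body": {"newtons": 30, "plan": [{"jaw":0.15,"x":-5,"y":-18,"z":0,"ax":0,"ay":0,"az":0},{"jaw":0.15,"x":-10,"y":-36,"z":0,"ax":0,"ay":0,"az":0},{"jaw":0.15,"x":-16,"y":-55,"z":0,"ax":0,"ay":0,"az":0},{"jaw":0.15,"x":-16,"y":-72,"z":0,"ax":0,"ay":0,"az":0},{"jaw":0.15,"x":-16,"y":-72,"z":0,"ax":0,"ay":0,"az":0}]}}

```text
t: 12.75
eef_pos: [409.7, 282.1, 296.2]
tool_rot: [-3.141, 0.049, 0.0]
contact_force: [-0.1, -0.5, -1.8]
gripper_width: 19.1
gripper_force: 32.3
```

```bash
python3 f.py; python3 look.py w7 cradle
cat > crad.py <<'E'
from h import *; import pickle
for n,x0,x1 in(("w6",180,300),("w7",200,440)):
    im=cv2.imread(f"pics/{n}.png"); k=pickle.load(open(n+".pkl","rb"))
    m=cv2.inRange(cv2.cvtColor(im,cv2.COLOR_BGR2HSV),(105,120,40),(130,255,255)); m[:,:x0]=0;m[:,x1:]=0;m[260:]=0
    ct=max(cv2.findContours(m,0,1)[0],key=cv2.contourArea)
    h=cv2.convexHull(ct); ap=cv2.approxPolyDP(h,4,True)[:,0]; print(n,"hull",ap.tolist())
    for z in(50,0):
        W=[]
        for p in h[:,0]:
            c,r=ray("wrist",p,k); q=c+r*(z-c[2])/r[2]; W.append(q[:2])
        (cx,cy),(w,hh),a=cv2.minAreaRect(np.array(W,np.float32)); print(" z",z,"centre",round(cx,1),round(cy,1),"size",round(w,1),round(hh,1),"ang",round(a,2))
    print(" cam",k["xyz"])
E
python3 crad.py
```

```text
12.95 F [ 0.1  -0.5  -1.34] sd [0.39 0.19 0.16] M [-0.019  0.004 -0.005] P [409.8 280.8 296.3] [ 3.141 -0.052  0.   ] (19.381083557460066, 32.31133640569062)
13.0 [409.80261087 280.53874898 296.54587641] [484.90638784 279.13835706 421.4441008 ]
cradle [([483.0, 278.0, 2.0], 0.66)]
w6 hull [[268, 95], [272, 174], [259, 183], [216, 183], [208, 94]]
 z 50 centre 478.8 274.8 size 50.8 73.8 ang 88.25
 z 0 centre 476.2 283.9 size 57.7 83.8 ang 88.25
 cam [498.20572206 207.61325048 421.21704597]
w7 hull [[342, 73], [345, 159], [341, 165], [296, 165], [291, 78], [295, 73]]
 z 50 centre 479.0 280.2 size 45.7 73.7 ang 88.38
 z 0 centre 478.3 280.3 size 51.9 83.7 ang 88.38
 cam [484.90638784 279.13835706 421.4441008 ]
```

The cradle centre comes out at (479, 280), with its y axis along (0.03, 1), so it already matches the tool's yaw. I'll move over it and part-way down, then check with the fixed cameras.

Emit:
{"method": "jog_arm", "body": {"newtons": 30, "plan": [{"jaw":0.15,"x":17,"y":-1,"z":15,"ax":0,"ay":0,"az":0},{"jaw":0.15,"x":35,"y":-2,"z":45,"ax":0,"ay":0,"az":0},{"jaw":0.15,"x":55,"y":-2,"z":80,"ax":0,"ay":0,"az":0},{"jaw":0.15,"x":69,"y":-2,"z":115,"ax":0,"ay":0,"az":0},{"jaw":0.15,"x":69,"y":-2,"z":150,"ax":0,"ay":0,"az":0}]}}

```text
t: 13.55
eef_pos: [479.9, 280.0, 144.8]
tool_rot: [3.141, -0.053, 0.001]
contact_force: [-0.7, 0.7, -2.3]
gripper_width: 19.5
gripper_force: 32.3
```

```bash
python3 f.py
python3 - <<'E'
from h import *
for c in("scene","side"):
    im=vision.camera(c); cv2.imwrite(f"pics/{c}8.png",im)
    for t in("roll","cradle"): print(c,t,[(np.round(d["xyz"],1).tolist(),round(d["score"],2)) for d in vision.pinpoint(t,c)][:2])
P,Q,o=T(); print(P,o["t"])
a=cv2.imread("pics/scene8.png")[220:340,360:480]; b=cv2.imread("pics/side8.png")[270:390,300:420]
cv2.imwrite("pics/pair8.png",cv2.resize(np.hstack([a,b]),None,fx=3.3,fy=3.3,interpolation=cv2.INTER_CUBIC))
E
```

```text
13.75 F [-0.43  0.07 -1.9 ] sd [0.72 0.54 2.59] M [-0.013  0.017  0.016] P [477.2 279.6 141.9] [ 3.141e+00 -5.100e-02 -1.000e-03] (19.179269659957633, 32.283250938827535)
scene roll [([479.9, 280.2, 108.9], 0.8)]
scene cradle [([479.7, 279.8, -2.6], 0.91)]
side roll [([480.7, 279.9, 114.0], 0.63)]
side cradle [([483.0, 282.9, 1.9], 0.95), ([691.3, -98.2, -2.0], 0.59)]
[479.10987071 281.47010105 148.64698015] 14.05
```

View pics/pair8.png

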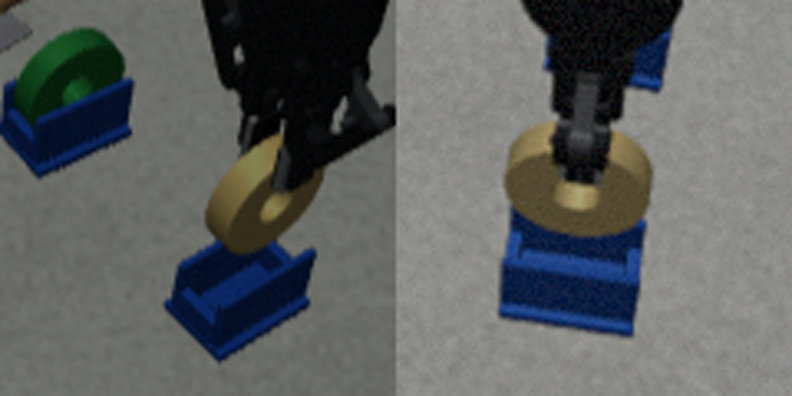

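The pair shows the roll (at about (265,195) and (578,180)) square above the slot of the empty cradle (at about (240,300) and (572,270)). The network positions agree to within 1.5 mm. I'll lower it now.

Emit:
{"method": "jog_arm", "body": {"newtons": 30, "plan": [{"jaw":0.15,"x":0,"y":0,"z":8,"ax":0,"ay":0,"az":0},{"jaw":0.15,"x":0,"y":0,"z":16,"ax":0,"ay":0,"az":0},{"jaw":0.15,"x":0,"y":0,"z":24,"ax":0,"ay":0,"az":0},{"jaw":0.15,"x":0,"y":0,"z":32,"ax":0,"ay":0,"az":0},{"jaw":0.15,"x":0,"y":0,"z":39,"ax":0,"ay":0,"az":0}]}}

```text
t: 14.55
eef_pos: [478.2, 280.8, 106.1]
tool_rot: [3.141, -0.05, -0.002]
contact_force: [-0.6, 1.4, -0.7]
gripper_width: 19.3
gripper_force: 32.3
```

```bash
python3 f.py
```

```text
14.75 F [ 0.17 -0.05 -1.16] sd [0.4  0.34 0.9 ] M [-0.024 -0.006  0.02 ] P [478.  280.8 106. ] [ 3.141e+00 -5.100e-02 -1.000e-03] (18.77505586532756, 32.321473591380396)
```

Emit:
{"method": "jog_arm", "body": {"newtons": 30, "plan": [{"jaw":0.15,"x":0,"y":0,"z":3,"ax":0,"ay":0,"az":0},{"jaw":0.15,"x":0,"y":0,"z":6,"ax":0,"ay":0,"az":0},{"jaw":0.15,"x":0,"y":0,"z":9,"ax":0,"ay":0,"az":0},{"jaw":0.15,"x":0,"y":0,"z":12,"ax":0,"ay":0,"az":0},{"jaw":0.15,"x":0,"y":0,"z":12,"ax":0,"ay":0,"az":0}]}}

```text
t: 15.25
eef_pos: [478.2, 280.9, 94.7]
tool_rot: [3.141, -0.051, -0.001]
contact_force: [0.3, -1.0, -1.8]
gripper_width: 19.1
gripper_force: 32.3
```

```bash
python3 f.py
```

```text
15.45 F [-0.09  0.44 -1.42] sd [0.27 0.3  0.21] M [-0.005  0.005 -0.016] P [478.5 281.   95.4] [-3.141  0.05  -0.   ] (19.17394117635387, 32.321881007651754)
```

No contact yet. I'll continue in 1 mm steps.

Emit:
{"method": "jog_arm", "body": {"newtons": 30, "plan": [{"jaw":0.15,"x":0,"y":0,"z":1,"ax":0,"ay":0,"az":0},{"jaw":0.15,"x":0,"y":0,"z":2,"ax":0,"ay":0,"az":0},{"jaw":0.15,"x":0,"y":0,"z":3,"ax":0,"ay":0,"az":0},{"jaw":0.15,"x":0,"y":0,"z":4,"ax":0,"ay":0,"az":0},{"jaw":0.15,"x":0,"y":0,"z":4,"ax":0,"ay":0,"az":0}]}}

```text
t: 15.95
eef_pos: [478.4, 281.0, 91.2]
tool_rot: [3.141, -0.051, -0.001]
contact_force: [-0.5, -0.9, -1.6]
gripper_width: 19.2
gripper_force: 32.3
```

```bash
python3 f.py
```

```text
16.15 F [-0.18 -0.24 -1.66] sd [0.42 0.34 0.62] M [-0.021  0.015  0.003] P [478.5 281.   91.4] [ 3.141 -0.051 -0.   ] (19.356369592475662, 32.32226014916242)
```

Emit:
{"method": "jog_arm", "body": {"newtons": 30, "plan": [{"jaw":0.15,"x":0,"y":0,"z":0.5,"ax":0,"ay":0,"az":0},{"jaw":0.15,"x":0,"y":0,"z":1,"ax":0,"ay":0,"az":0},{"jaw":0.15,"x":0,"y":0,"z":1,"ax":0,"ay":0,"az":0}]}}

```text
t: 16.45
eef_pos: [478.5, 281.0, 90.3]
tool_rot: [3.141, -0.05, -0.0]
contact_force: [0.7, 0.3, -0.9]
gripper_width: 19.1
gripper_force: 32.3
```

```bash
python3 f.py
```

```text
16.65 F [-0.46  0.06 -1.64] sd [0.77 0.07 0.24] M [ 0.002 -0.025 -0.002] P [478.5 281.   90.4] [ 3.141 -0.05  -0.   ] (19.472586399554203, 32.32128628354982)
```

Emit:
{"method": "jog_arm", "body": {"newtons": 30, "plan": [{"jaw":0.15,"x":0,"y":0,"z":0.5,"ax":0,"ay":0,"az":0},{"jaw":0.15,"x":0,"y":0,"z":1,"ax":0,"ay":0,"az":0},{"jaw":0.15,"x":0,"y":0,"z":1,"ax":0,"ay":0,"az":0}]}}

```text
t: 16.95
eef_pos: [478.5, 281.0, 89.3]
tool_rot: [3.141, -0.05, -0.0]
contact_force: [0.4, 0.5, -1.0]
gripper_width: 19.3
gripper_force: 32.3
```

```bash
python3 f.py
```

```text
17.15 F [ 0.43 -0.07 -1.03] sd [0.59 0.13 0.55] M [ 0.004  0.019 -0.01 ] P [478.5 281.   89.4] [-3.141  0.051 -0.   ] (19.51347908694971, 32.32256418872065)
```

Emit:
{"method": "jog_arm", "body": {"newtons": 30, "plan": [{"jaw":0.15,"x":0,"y":0,"z":0.5,"ax":0,"ay":0,"az":0},{"jaw":0.15,"x":0,"y":0,"z":1,"ax":0,"ay":0,"az":0},{"jaw":0.15,"x":0,"y":0,"z":1,"ax":0,"ay":0,"az":0}]}}

```text
t: 17.45
eef_pos: [478.4, 281.0, 88.3]
tool_rot: [3.141, -0.05, -0.0]
contact_force: [0.1, 0.5, -0.4]
gripper_width: 18.9
gripper_force: 32.3
```

```bash
python3 f.py
```

```text
17.65 F [-0.16  0.15 -1.17] sd [0.37 0.39 0.19] M [0.003 0.028 0.021] P [478.5 281.   88.4] [-3.141  0.05  -0.   ] (18.951851008637018, 32.32272685352369)
```

Emit:
{"method": "jog_arm", "body": {"newtons": 30, "plan": [{"jaw":0.15,"x":0,"y":0,"z":0.5,"ax":0,"ay":0,"az":0},{"jaw":0.15,"x":0,"y":0,"z":1,"ax":0,"ay":0,"az":0},{"jaw":0.15,"x":0,"y":0,"z":1,"ax":0,"ay":0,"az":0}]}}

```text
t: 17.95
eef_pos: [478.7, 281.1, 87.6]
tool_rot: [-3.141, 0.051, -0.001]
contact_force: [0.8, 0.7, -0.9]
gripper_width: 19.1
gripper_force: 32.3
```

```bash
python3 f.py
```

```text
18.15 F [ 0.04  0.03 -0.83] sd [0.49 0.16 0.72] M [ 0.02  -0.11   0.013] P [478.6 281.   87.5] [-3.141  0.051 -0.   ] (18.784429730505668, 32.351210572286064)
```

Emit:
{"method": "jog_arm", "body": {"newtons": 30, "plan": [{"jaw":0.15,"x":0,"y":0,"z":0.5,"ax":0,"ay":0,"az":0},{"jaw":0.15,"x":0,"y":0,"z":0.8,"ax":0,"ay":0,"az":0},{"jaw":0.15,"x":0,"y":0,"z":0.8,"ax":0,"ay":0,"az":0}]}}

```text
t: 18.45
eef_pos: [478.8, 281.1, 87.1]
tool_rot: [-3.141, 0.051, -0.001]
contact_force: [0.1, -0.7, 1.0]
gripper_width: 19.1
gripper_force: 32.7
```

```bash
python3 f.py
```

```text
18.65 F [ 0.94 -0.73  2.19] sd [0.42 0.44 0.49] M [-0.101 -0.145 -0.013] P [478.7 281.1  87.1] [-3.141e+00  5.100e-02 -1.000e-03] (19.44055477287942, 32.7833843548843)
```

Contact: the net upward force is about 3.5 N at TCP z 87.1, matching the expected 88.5 seat height. I'll release gently and withdraw straight up.

Emit:
{"method": "jog_arm", "body": {"newtons": 20, "plan": [{"jaw":0.22,"x":0,"y":0,"z":0,"ax":0,"ay":0,"az":0},{"jaw":0.26,"x":0,"y":0,"z":0,"ax":0,"ay":0,"az":0},{"jaw":0.32,"x":0,"y":0,"z":0,"ax":0,"ay":0,"az":0},{"jaw":0.4,"x":0,"y":0,"z":0,"ax":0,"ay":0,"az":0},{"jaw":0.45,"x":0,"y":0,"z":0,"ax":0,"ay":0,"az":0}]}}

```text
t: 19.15
eef_pos: [478.3, 281.0, 86.3]
tool_rot: [3.141, -0.05, -0.001]
contact_force: [-0.4, -0.3, -0.3]
gripper_width: 38.4
gripper_force: 0.0
```

```bash
python3 f.py
```

```text
19.35 F [-0.18 -0.09 -0.07] sd [0.76 0.3  0.75] M [0.007 0.002 0.013] P [478.4 281.   86.5] [ 3.141 -0.05  -0.   ] (37.94319495472302, 0.0)
```

Emit:
{"method": "jog_arm", "body": {"newtons": 20, "plan": [{"jaw":0.45,"x":0,"y":0,"z":-5,"ax":0,"ay":0,"az":0},{"jaw":0.45,"x":0,"y":0,"z":-20,"ax":0,"ay":0,"az":0},{"jaw":0.45,"x":0,"y":0,"z":-50,"ax":0,"ay":0,"az":0},{"jaw":0.45,"x":0,"y":0,"z":-90,"ax":0,"ay":0,"az":0},{"jaw":0.45,"x":-30,"y":0,"z":-120,"ax":0,"ay":0,"az":0}]}}

```text
t: 19.85
eef_pos: [450.2, 281.7, 209.9]
tool_rot: [-3.14, 0.054, -0.005]
contact_force: [-0.5, -0.1, 0.4]
gripper_width: 38.2
gripper_force: 0.0
```

Emit:
{"method": "jog_arm", "body": {"newtons": 20, "plan": [{"jaw":0.45,"x":-40,"y":0,"z":-30,"ax":0,"ay":0,"az":0},{"jaw":0.45,"x":-60,"y":0,"z":-60,"ax":0,"ay":0,"az":0},{"jaw":0.45,"x":-60,"y":0,"z":-60,"ax":0,"ay":0,"az":0}]}}

```text
t: 20.15
eef_pos: [387.7, 284.9, 274.6]
tool_rot: [-3.134, 0.047, -0.015]
contact_force: [-0.4, 0.1, 1.6]
gripper_width: 38.5
gripper_force: 0.0
```

```bash
python3 f.py
python3 - <<'E'
from h import *
C=[]
for c in("scene","side","wrist"):
    im=vision.camera(c); cv2.imwrite(f"pics/{c}9.png",im); C.append(im)
    print(c,[(np.round(d["xyz"],1).tolist(),round(d["score"],2)) for d in vision.pinpoint("roll",c)][:2])
a=C[0][220:340,360:480];b=C[1][270:390,300:420];w=cv2.resize(C[2],(160,120))
cv2.imwrite("pics/end.png",cv2.resize(np.hstack([a,b,w]),None,fx=2,fy=2,interpolation=cv2.INTER_CUBIC))
E
```

```text
20.35 F [ 0.1   0.28 -0.59] sd [0.61 0.47 0.29] M [ 0.003 -0.003  0.012] P [388.6 284.1 268.5] [ 3.141e+00 -5.100e-02 -1.000e-03] (38.2442675933553, 0.0)
scene [([482.9, 283.4, 49.5], 0.67), ([607.3, 18.0, -1.3], 0.3)]
side [([479.6, 277.1, 51.6], 0.7)]
wrist [([484.5, 276.3, 50.8], 0.78)]
```

View pics/end.png

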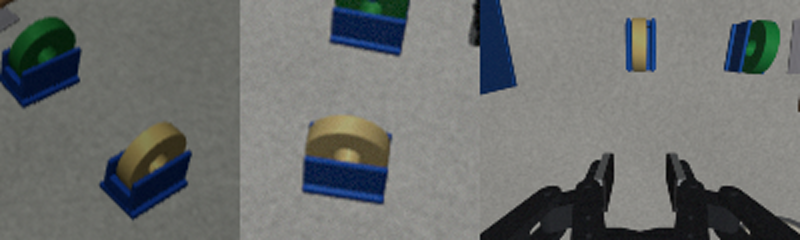

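The roll stands upright in the slot of the cradle, at about (150,160), (347,150) and (640,45) in the three crops. Its centre is at z ≈ 51, and the gripper is clear of it.

```bash
python3 -c "
from bench import manip
print(manip.sign_off())"
```

```text
the job is handed in; nothing more can be done
None
```

The cream roll was slid off the rod without jamming (the readings between slide moves showed only its weight), kept in the grip, and now stands upright in the empty blue cradle with the gripper clear; I handed the job in at about 20 s.

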